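Set a vee-block clamp for a runout check

TASK

Set the shaft up for its runout check: slide it gently along the vee until its flange bears on the end of the block, run the clamp's thumbscrew down until it just nips the shaft, finger-tight and no harder, then back the screw off a quarter of a turn, so that the shaft can be spun but cannot jump out. Leave the other gauges and blocks on the plate where they are.

Things in the scene. Friction and masses are not known exactly. Their poses are not given: they have to be found in the camera images.
- vblock: the steel vee block that carries the shaft and the U-shaped clamp stirrup, 70 long x 64 wide x 50 mm high, fast on the plate. Origin: centre of its underside; x along the vee, towards the shaft's flanged end; z up. Its end face towards the flange lies 35 mm from the origin along +x. The stirrup's legs stand 41 mm either side of the vee's middle
- nip_point (a point): point fixed in the vee block, 58 mm above its underside over the middle of the vee, at the height of the top of the shaft's journal as it lies in the vee; axes as the block's
- flange_face (a point): centre of the flange's face that has to bear on the block, on the shaft's axis, 47 mm above the plate; x along the shaft towards its stub. At the start it stands 10 to 26 mm off the block's end face
- stub_end (a point): centre of the stub's free end, 55 mm from the flange face along the shaft's +x: where the shaft can be pushed home. It slides with 3 to 6 N
- paddle (a point): middle of the thumbscrew's flat upright steel paddle head, about 113 mm above the plate: 34 mm wide (this point's x), 9 mm thick (its y), from 16 mm below this point to 10 mm above. Below it on the axis: an 8 mm shank, the boss, 22 mm diameter, with its top 25 mm below this point when the screw is down, and the stirrup's bridge, 18 mm along x 82 mm across the vee, top 31 mm below
- thumbscrew: the clamp's whole thumbscrew; origin on its axis, 58 mm below its tip. Right-hand thread, 2 mm a turn: clockwise from above lowers it. Starts 0.35 to 0.7 turn short of nipping the shaft; which way the paddle points as it nips differs each time. Runs with 0.02 N m, stays where left; on the shaft it stops hard, only the clamp springs: torque rises 0.1 N m each 4 degrees. Finger-tight: 0.05 to 0.25 N m
- screw_tip (a point): lower end of the thumbscrew, on its axis, 55 mm below the paddle point; at the start 0.7 to 1.4 mm above the journal. Driven with over 0.4 N m it marks the journal, which spoils the shaft
- shaft: steel shaft, 0.5 kg, lying loose in the vee; origin at the flange face point, x along its axis. Journal 22 mm diameter, 125 mm long, along -x from there; flange 40 mm diameter, 10 mm thick, then a stub 16 mm diameter, 45 mm long, along +x
- dial_stand: bystander: dial indicator on a round-footed stand, foot 72 mm diameter, 163 mm high, near the shaft's plain end; origin under its foot
- spare_vblock: bystander: the other vee block of the pair, without clamp, same size, loose; origin: centre of its underside
- micrometer: bystander: outside micrometer lying flat, 130 mm long; origin under the middle of its frame
- caliper: bystander: caliper lying flat, 240 mm long; origin under the middle of its beam
- try_square: bystander: steel try square lying flat, stock 130 mm, blade 150 mm; origin under the middle of its stock
- drilled_block: bystander: steel block with three holes, 76 x 50 x 25 mm; origin: centre of its underside
- gauge_pin: bystander: plain pin 12 mm diameter, 90 mm long, lying; origin under its middle
- bush (a joint): the threaded bush in the stirrup's bridge (the boss): how far the screw's torque has sprung it round, rad, 1.5 N m per rad; 0 when free, negative clockwise from above, as the screw is tightened
Not all that is in view belongs to the job. Leave any purple, red or yellow look-alike of the shaft alone.

How it is judged:
On the way, in this order (a step that is already met when the one before it is completed fails the run):
1. the flange bears on the end of the block (x of flange_face in the frame of vblock below 0.0365 m and z of flange_face in the frame of vblock between 0.045 and 0.049 m), for 0.1 s.
2. the thumbscrew has bottomed on the shaft and nips it (0.03 N m or more) (z of screw_tip in the frame of nip_point below 5e-05 m and value of joint bush below -0.02 rad), for 0.1 s.
At the end, for the whole second after the job is handed in: the shaft lies at rest in the vee with its flange within 1.5 mm of the block's end face, and the thumbscrew stands still, backed off a quarter turn (56 to 112 degrees, a gap of 0.31 to 0.62 mm over the journal) from where it touches the shaft (all of step 1 and x of flange_face in the frame of vblock above 0.0335 m and z of screw_tip in the frame of nip_point between 0.00031 and 0.00062 m and linear speed of shaft below 0.01 m/s and angular speed of thumbscrew below 0.05 rad/s).
It fails at once if the thumbscrew is forced past finger-tight (over 0.42 N m) (value of joint bush below -0.28 rad).
It fails at once if the shaft is pushed hard (over 40 N) (contact force between the fingers and shaft above 40 N).
It fails at once if another gauge or block is disturbed (moved over 10 mm) (distance of any of dial_stand, spare_vblock, micrometer, caliper, try_square, drilled_block, gauge_pin from where it was at the start of the episode above 0.01 m).
It also fails if it takes over 72 s, if anything falls off the work surface, if the arm or the gripper's body presses on something with over 40 N, if the wrist force passes 120 N, or if a joint passes its speed limit or range.

ROBOT

A 7-joint arm with a two-finger parallel gripper is mounted at the origin on the work surface. World frame = base frame: x ahead of the robot, y to its left, z up, the work surface at z = 0. Lengths are in m, angles in rad, forces in N, time in s.
With the tool pointing down it reaches from about 0.35 to 0.9 m from the base axis. Payload 7.2 kg.
Tool frame: the origin (TCP) lies midway between the tips of the shut fingers; the grasp point (between the pads) lies 19 mm behind it; z points along the fingers, y is the line along which they close (so a half turn about z gives the same grasp; the last joint's range is limited). The gripper opens to 88 mm and grips with 3 to 60 N. Pads are 20 mm wide; open, the fingers measure 115 mm over their backs; the gripper's body (75 mm by 178 mm) begins 61 mm behind the grasp point.
Start: joints at [1.224, 0.411, -0.013, 1.596, 0.006, 1.134, -0.082], TCP at [0.172, -0.601, 0.223] pointing down, gripper open.
Joint ranges: [-2.95, 2.95], [-0.29, 1.99], [-1.47, 1.44], [0.14, 2.54], [-1.03, 4.17], [0.13, 1.85], [-2.86, 2.86]. Speed limits (rad/s): [2.39, 2.39, 3.01, 3.01, 3.14, 3.14, 3.14].

INTERFACE

Orientations are given as a unit quaternion [w, x, y, z].
In Python, from station import arm, optics gives the robot as it stands.
- The arm moves only by the shell command python3 -m inch 'ROWS' [OPENING] [FORCE]. ROWS is JSON, one flat list of numbers, 6 for each row, row after row: the shift along the tool's x, y, z in cm, then the turn, a rotation vector about the tool's x, y, z in rad. In form: [tx, ty, tz, wx, wy, wz, tx, ty, tz, wx, wy, wz, ...]. A call has 1 to 8 rows; each row shifts and turns the commanded pose from where the row before left it, along the tool's axes as they then stand; what a row does not reach is not made up. A row lasts 1/12 s, in which the tool goes at most 41.7 mm and 7.16 degrees, less where a joint would pass 70% of its speed; a pose out of reach is approached as far as the arm can. A call is refused whole if a number of a shift passes 4.17 or a number of a turn 0.125, either way. A call with a gripper value outside its range is refused whole. OPENING is the finger opening in cm, from 0 to 8.78, set as the call begins (- or left out, the last holds). The fingers move at their own pace and stop on an object; FORCE is the grip in N (left out, the last holds). Time passes only in rows, so rows that do not move let the fingers close. It gives the time, the measured TCP pose, the force, the opening and the grip force at its end, in the units of the state.
- arm.observe(): the state, without advancing time (a new reading comes with each control period).
- optics.grab_frame(name): name is "side" or "top"; returns the picture (420x560x3 uint8, red, green, blue); there is no depth.
- optics.calibration(name): a dict with "fx", "fy", "cx", "cy" (pixels), "dist" ([k1, k2, p1, p2, k3] as OpenCV has them; the pictures are not rectified), "position" and "rotation" of the camera in the world. Camera axes: x right, y down, z forward; pixel columns grow to the right and rows downward; lengths in m; the calibration is good to about 2 mm. A picture is of the moment at which its call begins. calibration takes no time and is no camera call.
- arm.finish_job(): hands the job in; it is judged then, once.
The state is a dict: "time_s": time; "qpos": joint angles; "joint_velocities": joint speeds; "joint_torque": joint torques, N m; "tcp_pos": TCP position; "tcp_rot": TCP orientation; "contact_force": force on the tool from outside, world axes, zero at the start; "wrist_torque": the same for the moment, N m; "finger_gap": opening from 0.0 (shut) to 1.0 (fully open); "finger_force": force on a finger pad.
Only numpy, scipy, OpenCV 4.12 (cv2) and the standard library are available. Lean on these libraries where they do the work, as an engineer would, in place of code of your own. Each camera call takes 0.05 s, during which the arm holds its last target. There are 200 camera calls.

## Working session

There is one attempt and no reset: what is moved stays moved. The work goes in short steps, Python scripts to look and compute and a shell command to move; the robot and the scene stay as the last step left them, time stands still between calls to the robot, and variables do not carry over. Pictures are saved under pics/ and viewed, at most 10 in all, crops included, and the job is handed in when it is done.

```bash
mkdir -p pics; cat > h.py <<'E'
import numpy as np,cv2
from station import arm,optics
def ray(n,u,v):
    c=optics.calibration(n);K=np.array([[c['fx'],0,c['cx']],[0,c['fy'],c['cy']],[0,0,1]])
    p=cv2.undistortPoints(np.array([[[u,v]]],float),K,np.array(c['dist']))[0,0]
    return np.array(c['position']),np.array(c['rotation'])@np.array([p[0],p[1],1])
def plane(n,u,v,z):
    o,d=ray(n,u,v);return o+d*(z-o[2])/d[2]
def proj(n,P):
    c=optics.calibration(n);K=np.array([[c['fx'],0,c['cx']],[0,c['fy'],c['cy']],[0,0,1]]);R=np.array(c['rotation'])
    r=cv2.Rodrigues(R.T)[0];return cv2.projectPoints(np.atleast_2d(np.array(P,float)),r,-R.T@np.array(c['position']),K,np.array(c['dist']))[0][:,0]
def save(n,f,crop=None,s=1):
    im=optics.grab_frame(n)[:,:,::-1]
    if crop: x0,y0,x1,y1=crop;im=im[y0:y1,x0:x1]
    cv2.imwrite('pics/'+f,cv2.resize(im,None,fx=s,fy=s,interpolation=cv2.INTER_CUBIC))
E
python3 -c "
from h import *
for n in('top','side'):
  im=optics.grab_frame(n);cv2.imwrite(f'pics/{n}0.png',im[:,:,::-1]);c=optics.calibration(n);print(n,c)
print(arm.observe())
"
```

```text
top {'fx': 429.9197004297301, 'fy': 429.9197004297301, 'cx': 278.60160737530987, 'cy': 207.20613134086727, 'dist': array([-0.00448883,  0.        ,  0.        ,  0.        ,  0.        ]), 'position': array([ 0.37999529, -0.03336426,  1.15910678]), 'rotation': array([-0.05143294,  0.70832637, -0.70197382,  0.0534898 ])}
side {'fx': 412.87656632848206, 'fy': 412.87656632848206, 'cx': 276.6388999830895, 'cy': 215.03361361285286, 'dist': array([0.01770771, 0.        , 0.        , 0.        , 0.        ]), 'position': array([-0.08071743,  0.64395556,  0.75126211]), 'rotation': array([ 0.17127986, -0.32206783,  0.83223764, -0.41751172])}
{'time_s': 0.1, 'qpos': array([ 1.22382634,  0.41180499, -0.01271441,  1.59695305,  0.00560684,
        1.13431331, -0.08219593]), 'joint_velocities': array([ 7.17351444e-05, -1.06120051e-03,  1.25740650e-04, -1.78136374e-03,
        6.57353806e-04,  1.97059198e-03, -5.25030517e-04]), 'joint_torque': array([ 2.06460027e-03, -5.89100361e+01,  6.43330067e-01, -2.91710007e+01,
       -5.38348930e-02,  1.44546400e-02,  5.30887462e-05]), 'tcp_pos': array([ 0.17181895, -0.60044156,  0.22190546]), 'tcp_rot': array([-7.05083084e-04,  9.90299056e-01,  1.38950566e-01, -1.53077251e-04]), 'contact_force': array([-0.25795167, -0.10135701, -0.52756789]), 'wrist_torque': array([ 0.01912073,  0.014693  , -0.02902194]), 'finger_force': 0.0, 'finger_gap': 0.999761208329809}
```

View pics/top0.png

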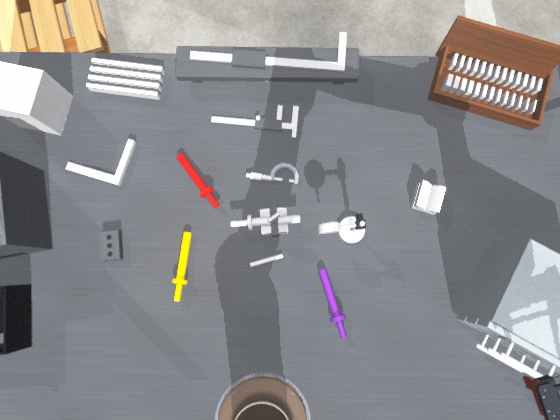

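View pics/side0.png

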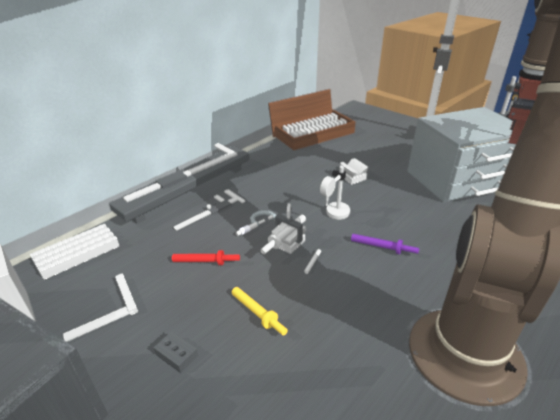

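The real steel shaft is at top (232–300, 221) in the vee with its flange near (250,222) and the dial stand at (350,228) by its plain end. Look-alikes are red (197,180), yellow (183,265) and purple (333,303), and the gauge pin is at (266,261). I choose the steel one and check it in a close crop.

```bash
sed -i "s/^def ray/from scipy.spatial.transform import Rotation as Ro\ndef RM(q): return Ro.from_quat(np.roll(q,-1)).as_matrix()\ndef ray/; s/np.array(c\['rotation'\])/RM(c['rotation'])/g" h.py
python3 -c "
from h import *
a=cv2.resize(cv2.imread('pics/top0.png')[190:260,210:330],None,fx=6,fy=6,interpolation=cv2.INTER_CUBIC)[:300]
b=cv2.resize(cv2.imread('pics/side0.png')[195:275,230:350],None,fx=6,fy=6,interpolation=cv2.INTER_CUBIC)
cv2.imwrite('pics/ca.png',np.vstack([a,b])[:780]) if 0 else (cv2.imwrite('pics/ca.png',a),cv2.imwrite('pics/cb.png',b))
for u in ((231,224),(250,222),(300,220)): print(plane('top',*u,.047))
print(RM(arm.observe()['tcp_rot']).round(3))
"
```

```text
[0.50111574 0.08747393 0.047     ]
[0.5067984  0.03819119 0.047     ]
[ 0.51322966 -0.09190122  0.047     ]
[[ 0.961  0.275 -0.   ]
 [ 0.275 -0.961  0.001]
 [-0.    -0.001 -1.   ]]
```

View pics/ca.png

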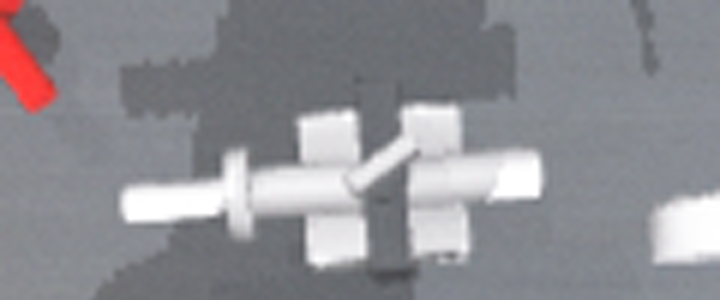

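View pics/cb.png

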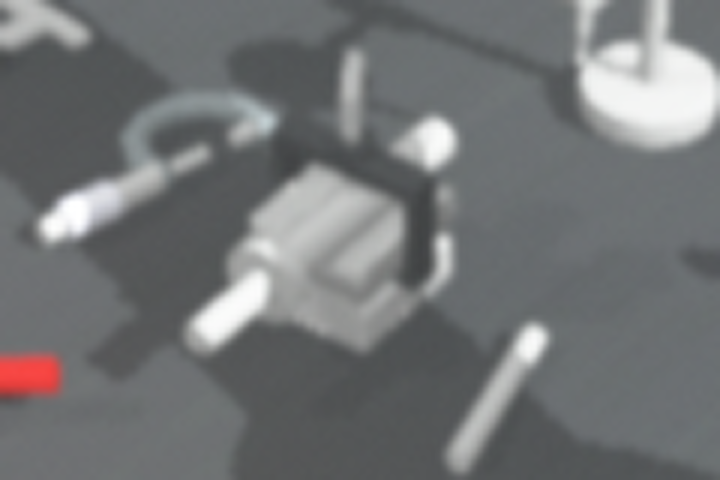

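The crops confirm it: grey steel shaft, stub end at top (230,224), flange (249,222), block (260–287), dark bridge (275,218), paddle from (268,221) to (279,214). In the side view the paddle stands upright at (289,211).

```bash
python3 -c "
from h import *
f=lambda x,y,z:plane('top',210+(x+.5)/6-.5,190+(y+.5)/6-.5,z)
S=f(121,205,.047);P=f(541,173,.047);F=f(250,193,.047);print('stub',S,'plain',P,'len',np.linalg.norm(S-P),'flface',F)
d=(S-P)/np.linalg.norm(S-P);print('yaw',np.degrees(np.arctan2(d[1],d[0])))
B=[f(*p,.05) for p in((299,117),(458,103),(468,257),(308,265))];print('block',np.mean(B,0),B)
a=f(350,188,.122);b=f(415,142,.122);print('pad',(a+b)/2,np.linalg.norm(a-b),np.degrees(np.arctan2((b-a)[1],(b-a)[0])))
print('bridge',f(391,180,.082))
# paddle two-view
u=(230+352/6,195+(95)/6)
o1,d1=ray('side',*u);
for z in(.10,.113,.12):print(plane('side',*u,z), proj('side',[*((a+b)/2)[:2],z]))
c=np.mean(B,0)
print('yaw block',[np.degrees(np.arctan2(*(q-p)[1::-1])) for p,q in((B[1],B[0]),(B[2],B[3]))])
"
```

```text
stub [0.50173917 0.09073892 0.047     ] plain [ 0.51737731 -0.09124386  0.047     ] len 0.1826534456302089 flface [0.50748249 0.03495175 0.047     ]
yaw 94.91147528713343
block [ 0.51107543 -0.02282557  0.05      ] [array([0.54054391, 0.01408921, 0.05      ]), array([ 0.54733521, -0.05494443,  0.05      ]), array([ 0.48025081, -0.05967288,  0.05      ]), array([0.47617178, 0.00922583, 0.05      ])]
pad [ 0.51080033 -0.02313208  0.122     ] 0.032321407010344014 -53.952427705352996
bridge [ 0.50951082 -0.02635892  0.082     ]
[ 0.51674048 -0.03395524  0.1       ] [[287.65266425 213.46748203]]
[ 0.50481448 -0.02042329  0.113     ] [[287.6509989  209.51279988]]
[ 0.49839279 -0.01313687  0.12      ] [[287.65010747 207.36021672]]
yaw block [np.float64(95.61848701332352), np.float64(93.3881488513418)]
```

```bash
R='[2.15,-2.55,0,0,0,0,2.15,-2.55,0,0,0,0,2.15,-2.55,0,0,0,0,2.15,-2.55,0,0,0,0,2.15,-2.55,0,0,0,0,2.15,-2.55,0,0,0,0,2.15,-2.55,0,0,0,0,2.15,-2.55,0,0,0,0]'; echo typed inline below >/dev/null
python3 -m inch '[2.15,-2.55,0,0,0,0,2.15,-2.55,0,0,0,0,2.15,-2.55,0,0,0,0,2.15,-2.55,0,0,0,0,2.15,-2.55,0,0,0,0,2.15,-2.55,0,0,0,0,2.15,-2.55,0,0,0,0,2.15,-2.55,0,0,0,0]' 0 15
python3 -m inch '[2.15,-2.55,0,0,0,0,2.15,-2.55,0,0,0,0,2.15,-2.55,0,0,0,0,2.15,-2.55,0,0,0,0,2.15,-2.55,0,0,0,0,2.15,-2.55,0,0,0,0,2.15,-2.55,0,0,0,0,2.15,-2.55,0,0,0,0]'
python3 -m inch '[2.15,-2.55,0,0,0,0,2.15,-2.55,0,0,0,0,2.15,-2.55,0,0,0,0,2.15,-2.55,0,0,0,0,2.15,-2.55,0,0,0,0,2.15,-2.55,0,0,0,0,2.15,-2.55,0,0,0,0,2.15,-2.55,0,0,0,0]'
python3 -m inch '[0,0,0,0,0,-0.125,0,0,0,0,0,-0.125,0,0,0,0,0,-0.125,0,0,0,0,0,-0.125,0,0,0,0,0,-0.125,0,0,0,0,0,-0.125,0,0,0,0,0,-0.125,0,0,0,0,0,-0.125]'
python3 -m inch '[0,0,0,0,0,-0.125,0,0,0,0,0,-0.125,0,0,0,0,0,-0.125]'
python3 -c "
from h import *
s=arm.observe();print(s['qpos'],RM(s['tcp_rot']).round(3))"
```

```text
time_s: 0.77
tcp_pos: [0.2814, -0.3557, 0.2225]
tcp_rot: [-0.0, 0.99, 0.139, -0.0]
contact_force: [0.1, 0.7, -0.1]
finger_gap: 0.434
finger_force: 0.0
time_s: 1.43
tcp_pos: [0.3905, -0.1124, 0.2226]
tcp_rot: [0.0, 0.99, 0.139, -0.0]
contact_force: [1.2, -0.5, 0.2]
finger_gap: 0.007
finger_force: 0.0
time_s: 2.1
tcp_pos: [0.4999, 0.1309, 0.2224]
tcp_rot: [0.0, 0.99, 0.139, -0.0]
contact_force: [0.2, -0.7, 0.3]
finger_gap: 0.005
finger_force: 0.0
time_s: 2.77
tcp_pos: [0.4994, 0.1294, 0.2223]
tcp_rot: [-0.0, 0.801, 0.599, -0.0]
contact_force: [0.3, 0.0, -0.1]
finger_gap: 0.007
finger_force: 0.0
time_s: 3.02
tcp_pos: [0.4994, 0.1293, 0.2223]
tcp_rot: [-0.0, 0.675, 0.738, -0.0]
contact_force: [-0.4, -0.1, 0.6]
finger_gap: 0.004
finger_force: 0.0
[ 0.36403747  0.35171546 -0.88598583  1.81521669  0.30130702  1.11735752
 -0.53723948] [[-0.089  0.996 -0.001]
 [ 0.996  0.089 -0.   ]
 [-0.    -0.001 -1.   ]]
```

```bash
python3 -m inch '[0,0,3.05,0,0,0,0,0,3.05,0,0,0,0,0,3.05,0,0,0,0,0,3.05,0,0,0,0,0,3.05,0,0,0,0,0,2.9,0,0,0,0,0,0,0,0,0]'
python3 -m inch '[-0.6,0,0,0,0,0,-0.6,0,0,0,0,0,-0.6,0,0,0,0,0,-0.4,0,0,0,0,0,-0.2,0,0,0,0,0,-0.2,0,0,0,0,0,-0.2,0,0,0,0,0,-0.2,0,0,0,0,0]'
python3 -m inch '[-0.2,0,0,0,0,0,-0.2,0,0,0,0,0,-0.2,0,0,0,0,0,-0.2,0,0,0,0,0]'
python3 -m inch '[-0.2,0,0,0,0,0,-0.2,0,0,0,0,0,-0.1,0,0,0,0,0]'
python3 -c "
from h import *
save('top','p1.png',(210,190,330,240),6)"
```

```text
time_s: 3.6
tcp_pos: [0.4962, 0.1281, 0.0363]
tcp_rot: [-0.002, 0.677, 0.736, -0.003]
contact_force: [-1.0, 0.4, 0.0]
finger_gap: 0.005
finger_force: 0.0
time_s: 4.27
tcp_pos: [0.5024, 0.1001, 0.0416]
tcp_rot: [-0.0, 0.677, 0.736, 0.001]
contact_force: [-0.6, 4.4, -0.7]
finger_gap: 0.005
finger_force: 2.3
time_s: 4.6
tcp_pos: [0.503, 0.0931, 0.0414]
tcp_rot: [-0.0, 0.677, 0.736, 0.001]
contact_force: [-0.6, 6.7, 1.8]
finger_gap: 0.005
finger_force: 2.7
time_s: 4.85
tcp_pos: [0.5035, 0.088, 0.0414]
tcp_rot: [-0.0, 0.677, 0.736, 0.001]
contact_force: [-0.4, 5.1, 2.4]
finger_gap: 0.006
finger_force: 2.8
```

View pics/p1.png

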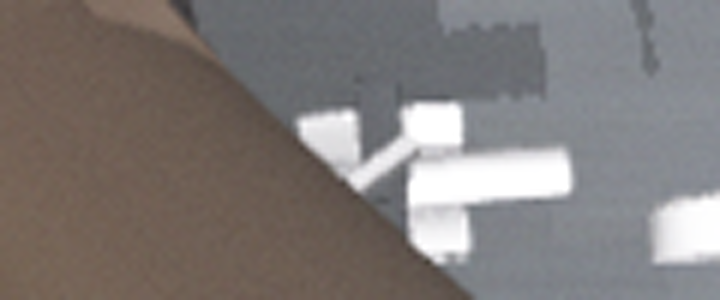

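The arm hides the flange, but the plain end has moved from crop x 541 to 572, about 13 mm, so roughly 10 mm is left. I'll keep going and watch the force.

```bash
python3 -m inch '[-0.15,0,0,0,0,0,-0.15,0,0,0,0,0,-0.15,0,0,0,0,0,-0.15,0,0,0,0,0]'|sed -n '2p;4p'
python3 -m inch '[-0.1,0,0,0,0,0,-0.05,0,0,0,0,0]'|sed -n '2p;4p'
```

```text
tcp_pos: [0.504, 0.0823, 0.0415]
contact_force: [0.3, 5.7, 1.3]
tcp_pos: [0.5041, 0.0807, 0.0415]
contact_force: [-0.8, 5.4, 1.6]
```

```bash
for i in 1; do python3 -m inch '[-0.05,0,0,0,0,0,-0.05,0,0,0,0,0]'|sed -n '2p;4p'; python3 -m inch '[-0.05,0,0,0,0,0,-0.05,0,0,0,0,0]'|sed -n '2p;4p';python3 -m inch '[-0.05,0,0,0,0,0]'|sed -n '2p;4p'; done
```

```text
tcp_pos: [0.5042, 0.0799, 0.0415]
contact_force: [-0.6, 5.4, 1.0]
tcp_pos: [0.5043, 0.0789, 0.0415]
contact_force: [-0.2, 6.4, 1.9]
tcp_pos: [0.5043, 0.0784, 0.0415]
contact_force: [0.3, 6.1, 2.6]
```

```bash
python3 -m inch '[-0.05,0,0,0,0,0,-0.05,0,0,0,0,0]'|sed -n '2p;4p'; python3 -m inch '[-0.05,0,0,0,0,0,0,0,0,0,0,0]'|sed -n '2p;4p';python3 -m inch '[-0.05,0,0,0,0,0,0,0,0,0,0,0]'|sed -n '2p;4p'; 
```

```text
tcp_pos: [0.5044, 0.0781, 0.0415]
contact_force: [-0.6, 9.0, 0.6]
tcp_pos: [0.5043, 0.0781, 0.0415]
contact_force: [-0.4, 7.8, 1.8]
tcp_pos: [0.5043, 0.0781, 0.0416]
contact_force: [-1.1, 9.6, 0.9]
```

```bash
python3 -m inch '[-0.1,0,0,0,0,0,-0.1,0,0,0,0,0,0,0,0,0,0,0]'|sed -n '2p;4p'; python3 -m inch '[0.4,0,0,0,0,0,0.6,0,0,0,0,0,2,0,0,0,0,0,2,0,-3,0,0,0,0,0,-3,0,0,0,0,0,-4,0,0,0,0,0,-4,0,0,0]'; python3 -c "
from h import *
save('side','p2.png',(230,185,350,275),6);s=arm.observe();print(s['qpos'],RM(s['tcp_rot']).round(3))"
```

```text
tcp_pos: [0.5044, 0.078, 0.0417]
contact_force: [-0.8, 15.3, 0.1]
time_s: 7.15
tcp_pos: [0.4992, 0.1224, 0.182]
tcp_rot: [-0.001, 0.677, 0.736, -0.001]
contact_force: [1.5, -0.8, 0.8]
finger_gap: 0.003
finger_force: 0.0
[ 0.35672226  0.38707434 -0.8719516   1.85763882  0.34361929  1.04657405
 -0.56811704] [[-0.084  0.996  0.008]
 [ 0.996  0.084  0.001]
 [ 0.     0.008 -1.   ]]
```

View pics/p2.png

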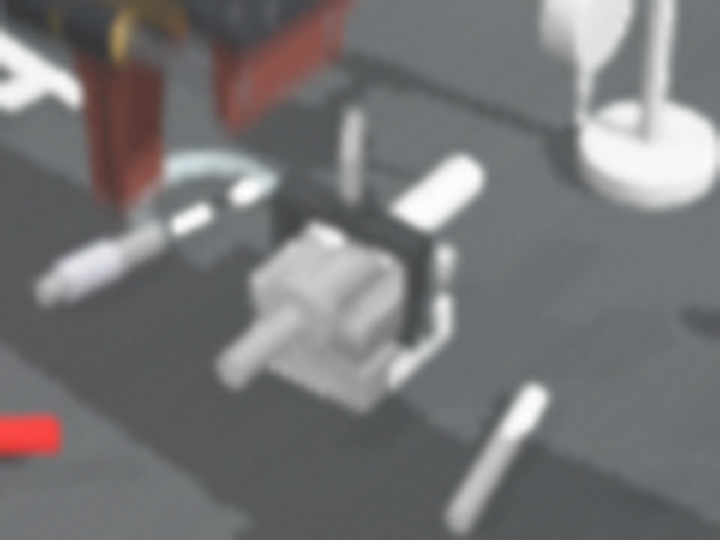

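The flange now meets the block: crop flange (280,300), with the stub shortened towards the block. Next I work out the move to the paddle.

```bash
python3 -c "
from h import *
s=arm.observe();p=s['tcp_pos'];R=RM(s['tcp_rot'])
print('tcp in crop',(proj('side',p)-[230,185])*6)
print('tcp px top',proj('top',p))
tgt=np.array([.5108,-.0231,.20]);print('tool delta cm',R.T@(tgt-p)*100)
print('tooly yaw',np.degrees(np.arctan2(R[1,1],R[0,1])))
"
```

```text
tcp in crop [[108.90693157 160.06058144]]
tcp px top [[208.17448617 216.24903517]]
tool delta cm [-14.75092141  -0.43323224  -1.04046657]
tooly yaw 4.819431340135769
```

```bash
python3 -m inch '[-3.0,-0.1,0,0,0,0,-3.0,-0.1,0,0,0,0,-3.0,-0.1,0,0,0,0,-3.0,-0.1,0,0,0,0,-2.75,0,0,0,0,0,0,0,0,0,0,0]' 4.5 15
python3 -m inch '[0,0,0,0,0,-0.11,0,0,0,0,0,-0.11,0,0,0,0,0,-0.11,0,0,0,0,0,-0.11,0,0,0,0,0,-0.105,0,0,0,0,0,0]'
python3 -c "
from h import *
s=arm.observe();p=s['tcp_pos'];R=RM(s['tcp_rot'])
tgt=np.array([.5108,-.0231,.095]);print('tool delta cm',R.T@(tgt-p)*100,R.round(3),s['qpos'])
print('tooly yaw',np.degrees(np.arctan2(R[1,1],R[0,1])))
q=proj('side',[p+R[:,1]*.0225,p-R[:,1]*.0225,tgt]);print((q-[230,155])*6)
save('side','p3.png',(230,155,350,255),6)
"
```

```text
time_s: 7.7
tcp_pos: [0.5083, -0.0319, 0.1804]
tcp_rot: [0.001, 0.68, 0.733, -0.002]
contact_force: [-1.1, 0.0, -0.6]
finger_gap: 0.422
finger_force: 0.0
time_s: 8.2
tcp_pos: [0.5082, -0.0251, 0.1808]
tcp_rot: [-0.0, 0.452, 0.892, -0.0]
contact_force: [0.2, -0.3, -0.1]
finger_gap: 0.515
finger_force: 0.0
tool delta cm [3.61539490e-03 3.36999500e-01 8.58354823e+00] [[-0.591  0.807 -0.001]
 [ 0.807  0.591 -0.   ]
 [ 0.    -0.001 -1.   ]] [ 0.71484434  0.41954939 -0.96500396  1.87820542  0.39641974  1.05114946
  0.21988194]
tooly yaw 36.22328567362203
[[300.99150542 195.47793371]
 [406.23746939 200.46637033]
 [345.87274657 359.87523228]]
```

View pics/p3.png

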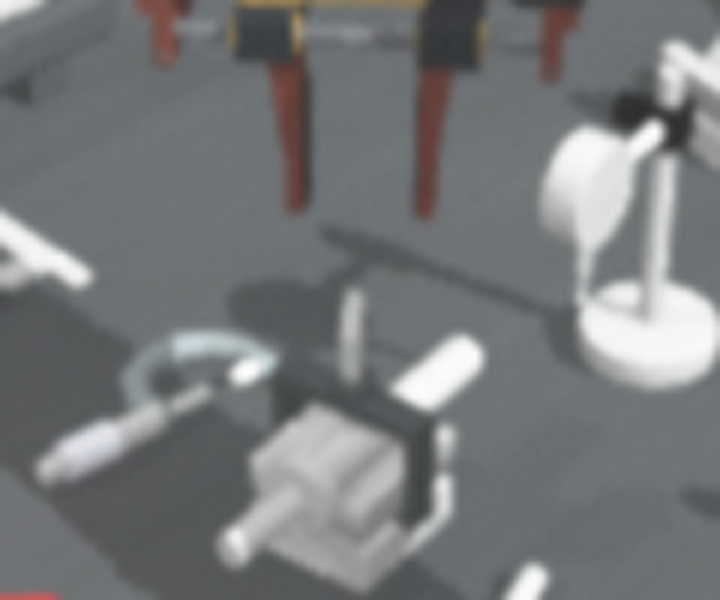

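The fingers straddle the paddle line: tips at crop (297,212) and (425,215), paddle at (352,335), stub and flange home. I'll descend and grip.

```bash
python3 -m inch '[0,0.3,2.5,0,0,0,0,0,2.5,0,0,0,0,0,2,0,0,0,0,0,1.5,0,0,0,0,0,0,0,0,0,0,0,0,0,0,0]'
python3 -m inch '[0,0,0,0,0,0,0,0,0,0,0,0,0,0,0,0,0,0,0,0,0,0,0,0,0,0,0,0,0,0,0,0,0,0,0,0,0,0,0,0,0,0]' 0 15
python3 -c "
from h import *
s=arm.observe();print(s['wrist_torque'],s['qpos'])
save('side','p4.png',(230,155,350,255),6)"
```

```text
time_s: 8.75
tcp_pos: [0.5105, -0.0228, 0.0959]
tcp_rot: [-0.001, 0.455, 0.89, -0.0]
contact_force: [0.3, 0.0, 1.6]
finger_gap: 0.516
finger_force: 0.0
time_s: 9.33
tcp_pos: [0.5115, -0.0229, 0.0965]
tcp_rot: [0.001, 0.454, 0.891, 0.0]
contact_force: [2.0, 0.4, 1.9]
finger_gap: 0.102
finger_force: 15.0
[ 0.10267479 -0.42572797  0.01716614] [ 0.62863908  0.52906668 -0.88026542  1.95643099  0.52093274  0.89747015
  0.10619217]
```

View pics/p4.png

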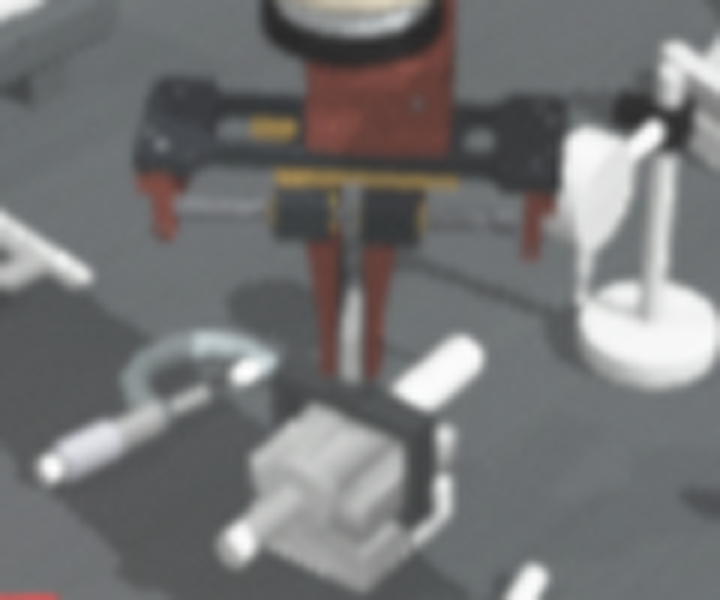

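The paddle is gripped: opening 9.0 mm, pads on either side of it at crop (350,340). Now I screw down, clockwise (+wz).

```bash
cat > st.py <<'E'
from h import *
s=arm.observe();R=RM(s['tcp_rot'])
print('t',round(s['time_s'],2),'yaw',np.degrees(np.arctan2(R[1,1],R[0,1])).round(2),'tau',s['wrist_torque'].round(3),'F',s['contact_force'].round(1),'p',s['tcp_pos'].round(4),'q7',s['qpos'][6].round(2),'q',s['qpos'].round(2)[:6],'g',s['finger_gap'].round(3),s['finger_force'],'tilt',R[:,2].round(3))
E
python3 -m inch '[0,0,0.004,0,0,0.12,0,0,0.004,0,0,0.12,0,0,0.004,0,0,0.12,0,0,0.004,0,0,0.12,0,0,0.004,0,0,0.12,0,0,0.004,0,0,0.12,0,0,0.004,0,0,0.12,0,0,0.004,0,0,0.12]' >/dev/null; python3 st.py
python3 -m inch '[0,0,0.004,0,0,0.12,0,0,0.004,0,0,0.12,0,0,0.004,0,0,0.12,0,0,0.004,0,0,0.12,0,0,0.004,0,0,0.12,0,0,0.004,0,0,0.12,0,0,0,0,0,0]'>/dev/null;python3 st.py
```

```text
Traceback (most recent call last):
  File "st.py", line 3, in <module>
    print('t',round(s['time_s'],2),'yaw',np.degrees(np.arctan2(R[1,1],R[0,1])).round(2),'tau',s['wrist_torque'].round(3),'F',s['contact_force'].round(1),'p',s['tcp_pos'].round(4),'q7',s['qpos'][6].round(2),'q',s['qpos'].round(2)[:6],'g',s['finger_gap'].round(3),s['finger_force'],'tilt',R[:,2].round(3))
                                                                                                                                                                                                                                             ^^^^^^^^^^^^^^^^^^^^^
AttributeError: 'float' object has no attribute 'round'
Traceback (most recent call last):
  File "st.py", line 3, in <module>
    print('t',round(s['time_s'],2),'yaw',np.degrees(np.arctan2(R[1,1],R[0,1])).round(2),'tau',s['wrist_torque'].round(3),'F',s['contact_force'].round(1),'p',s['tcp_pos'].round(4),'q7',s['qpos'][6].round(2),'q',s['qpos'].round(2)[:6],'g',s['finger_gap'].round(3),s['finger_force'],'tilt',R[:,2].round(3))
                                                                                                                                                                                                                                             ^^^^^^^^^^^^^^^^^^^^^
AttributeError: 'float' object has no attribute 'round'
```

```bash
sed -i "s/s\['finger_gap'\].round(3)/round(s['finger_gap'],3)/" st.py; python3 st.py
```

```text
t 10.63 yaw -60.58 tau [ 0.108 -0.569 -0.021] F [1.6 0.4 0.9] p [ 0.5116 -0.0229  0.096 ] q7 -1.35 q [ 0.33  0.42 -0.48  1.97  0.26  0.81] g 0.103 15.001385807991028 tilt [ 0.002 -0.    -1.   ]
```

```bash
sed -i 's/^print.*/print("t",round(s["time_s"],2),"yaw",np.degrees(np.arctan2(R[1,1],R[0,1])).round(2),"tau",s["wrist_torque"].round(3),"F",s["contact_force"].round(1),"p",s["tcp_pos"].round(4),"q7",s["qpos"][6].round(2),"g",round(s["finger_gap"],3))/' st.py
python3 -m inch '[0,0,0.003,0,0,0.07,0,0,0.003,0,0,0.07,0,0,0.003,0,0,0.07,0,0,0.003,0,0,0.07]'>/dev/null;python3 st.py
python3 -m inch '[0,0,0.003,0,0,0.05,0,0,0.003,0,0,0.05]'>/dev/null;python3 st.py
python3 -m inch '[0,0,0.003,0,0,0.05,0,0,0.003,0,0,0.05]'>/dev/null;python3 st.py
python3 -m inch '[0,0,0.003,0,0,0.05]'>/dev/null;python3 st.py
python3 -m inch '[0,0,0.003,0,0,0.05]'>/dev/null;python3 st.py
```

```text
t 10.97 yaw -76.25 tau [ 0.025 -0.456 -0.019] F [1.5 0.2 2. ] p [ 0.5117 -0.0229  0.0959] q7 -1.59 g 0.103
t 11.13 yaw -81.93 tau [-0.005 -0.464  0.051] F [ 2.3 -1.   1.3] p [ 0.5117 -0.0229  0.0958] q7 -1.68 g 0.1
t 11.3 yaw -87.66 tau [ 0.037 -0.413 -0.026] F [ 2.7 -0.2  2.4] p [ 0.5117 -0.0229  0.0958] q7 -1.77 g 0.103
t 11.38 yaw -90.52 tau [ 0.033 -0.4    0.031] F [ 1.6 -0.2  2.8] p [ 0.5117 -0.0229  0.0958] q7 -1.81 g 0.104
t 11.47 yaw -93.39 tau [ 0.017 -0.38  -0.009] F [1.7 0.2 3.5] p [ 0.5117 -0.0229  0.0957] q7 -1.86 g 0.1
```

```bash
sed -i 's/^print.*/print("t",round(s["time_s"],2),"yaw",np.degrees(np.arctan2(R[1,1],R[0,1])).round(2),"tz",s["wrist_torque"][2].round(3),"j7",s["joint_torque"][6].round(4),"q7",s["qpos"][6].round(2),"z",s["tcp_pos"][2].round(4),"Fz",s["contact_force"][2].round(1),)/' st.py; python3 st.py
for i in 1; do
python3 -m inch '[0,0,0.002,0,0,0.05,0,0,0.002,0,0,0.05]'>/dev/null;python3 st.py
python3 -m inch '[0,0,0.002,0,0,0.05,0,0,0.002,0,0,0.05]'>/dev/null;python3 st.py
python3 -m inch '[0,0,0.002,0,0,0.05,0,0,0.002,0,0,0.05]'>/dev/null;python3 st.py; done
```

```text
t 11.47 yaw -93.39 tz -0.009 j7 0.8552 q7 -1.86 z 0.0957 Fz 3.5
t 11.63 yaw -99.12 tz -0.012 j7 0.8556 q7 -1.94 z 0.0957 Fz 2.5
t 11.8 yaw -104.85 tz 0.045 j7 0.8562 q7 -2.03 z 0.0957 Fz 3.3
t 11.97 yaw -110.56 tz 0.107 j7 0.728 q7 -2.12 z 0.0957 Fz 3.2
```

```bash
for i in 1 2 3; do python3 -m inch '[0,0,0,0,0,0]'>/dev/null;python3 st.py;done
```

```text
t 12.05 yaw -110.58 tz 0.138 j7 -0.9734 q7 -2.12 z 0.0957 Fz 3.6
t 12.13 yaw -110.43 tz 0.123 j7 -0.36 q7 -2.12 z 0.0956 Fz 5.4
t 12.22 yaw -110.49 tz 0.123 j7 -0.0449 q7 -2.12 z 0.0956 Fz 5.5
```

It nips at about 0.12 N m, with touch at yaw ≈ -106°. I back off counterclockwise to about -22°.

```bash
python3 -m inch '[0,0,-0.004,0,0,-0.12,0,0,-0.004,0,0,-0.12,0,0,-0.004,0,0,-0.12,0,0,-0.004,0,0,-0.12,0,0,-0.004,0,0,-0.12,0,0,-0.004,0,0,-0.12,0,0,-0.004,0,0,-0.12,0,0,-0.004,0,0,-0.12]'>/dev/null;python3 st.py
python3 -m inch '[0,0,-0.004,0,0,-0.12,0,0,-0.004,0,0,-0.12,0,0,-0.004,0,0,-0.12,0,0,-0.004,0,0,-0.12,0,0,-0.004,0,0,-0.105,0,0,0,0,0,0,0,0,0,0,0,0]'>/dev/null;python3 st.py
```

```text
t 12.88 yaw -55.2 tz 0.015 j7 -2.0587 q7 -1.27 z 0.0959 Fz 4.4
t 13.47 yaw -22.0 tz -0.002 j7 0.338 q7 -0.76 z 0.0961 Fz 5.5
```

Yaw is -22.0°. I release, lift clear and check the paddle's angle.

```bash
python3 -m inch '[0,0,0,0,0,0,0,0,0,0,0,0,0,0,0,0,0,0,0,0,0,0,0,0,0,0,0,0,0,0]' 4.5 15
python3 -m inch '[0,0,-1,0,0,0,0,0,-2,0,0,0,0,0,-3,0,0,0,0,0,-3,0,0,0,0,0,-3,0,0,0,0,0,-3,0,0,0]'>/dev/null
python3 -m inch '[-2,-2,0,0,0,0,-3,-2,0,0,0,0,-3,-2,0,0,0,0,-3,-2,0,0,0,0,-3,-2,0,0,0,0,-3,-2,0,0,0,0,-3,-2,0,0,0,0,0,0,0,0,0,0]';python3 -c "
from h import *
save('top','p5.png',(210,190,330,240),6)"
```

```text
time_s: 13.88
tcp_pos: [0.5104, -0.0231, 0.0954]
tcp_rot: [-0.0, 0.83, 0.558, -0.0]
contact_force: [0.8, 0.2, -0.1]
finger_gap: 0.441
finger_force: 0.0
time_s: 15.05
tcp_pos: [0.3008, -0.158, 0.2459]
tcp_rot: [0.0, 0.831, 0.556, -0.001]
contact_force: [-0.2, 0.7, 0.3]
finger_gap: 0.515
finger_force: 0.0
```

View pics/p5.png

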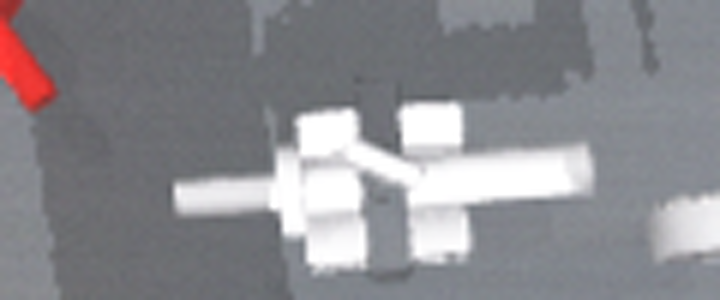

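The paddle runs (345,145)–(418,182) in the crop, yaw about 63–68°, which agrees with the commanded 68° and puts the back-off at about 79–84°. The flange (290,190) bears on the block and nothing else has moved. I hand it in.

```bash
python3 -c "
from station import arm
print(arm.finish_job())"
```

```text
the job is handed in; nothing more can be done
None
```

The job is handed in at about 15 s on the robot's clock, but the judge gave no verdict: the flange bears on the block, the screw nipped the shaft at about 0.12 N m, and it was then backed off 79–84° from touch.

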